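# Test stroke of a coin slide

## Robot

A 6-joint arm with a two-finger parallel gripper is mounted at the origin on a cart in front of the work surface, level with it; the furniture and walls round the work are solid. World frame = base frame: x ahead of the robot, y to its left, z up, the work surface at z = 0. Lengths are in mm, angles in rad, forces in N, time in s.
With the tool pointing down it reaches from about 275 to 725 mm from the base axis. Payload 15.9 kg.
Tool frame: the origin (TCP) lies midway between the tips of the shut fingers; the grasp point (between the pads) lies 19 mm behind it; z points along the fingers, y is the line along which they close (so a half turn about z gives the same grasp; the last joint's range is limited). The gripper opens to 85 mm and grips with 20 to 120 N. Pads are 22 mm wide; open, the fingers measure 114 mm over their backs; the gripper's body (76 mm by 85 mm) begins 54 mm behind the grasp point. The pads swing forward as they close: fully open they stand 13 mm farther back than shut.
Start: joints at [-1.188, 0.213, -0.034, 1.323, 0, 1.571], TCP at [186.752, -463.798, 209.106] pointing down, gripper open.
Joint ranges: [-2.98, 2.98], [-0.74, 1.72], [-1.14, 1.35], [-2.1, 2.04], [-1.57, 1.44], [-3.14, 3.14]. Speed limits (rad/s): [1.89, 1.89, 2.39, 2.57, 3.14, 3.14].

## Interface

Orientations are given as a unit quaternion [w, x, y, z].
In Python, from rig import readout, vision, ticket gives the robot as it stands.
- The arm moves only by the tool send_rows, never from a script. Its argument "increments" is a list of rows, each a list of 7 numbers: the turn, a rotation vector about the tool's x, y, z as a fraction of full scale, then the shift along the tool's x, y, z as a fraction of full scale, then the closure in counts, from 0 (fully open) to 255 (shut). In form: [[wx, wy, wz, x, y, z, fingers], ...]. A call has 1 to 12 rows; each row shifts and turns the commanded pose from where the row before left it, along the tool's axes as they then stand; what a row does not reach is not made up. Full scale, the value 1, is 0.03 m for a shift and 0.1 rad for a turn. A row lasts 1/10 s, in which the tool goes at most 50 mm and 8.59 degrees, less where a joint would pass 70% of its speed; a pose out of reach is approached as far as the arm can. A call with a number of a shift or a turn outside -1 to 1 is refused whole. A call with a gripper value outside its range is refused whole. The fingers move at their own pace and stop on an object; "newtons" is the grip in N (left out, the last holds). Time passes only in rows, so rows that do not move let the fingers close. It gives the time, the measured TCP pose, the force, the opening and the grip force at its end, in the units of the state.
- readout.get_obs(): the state, without advancing time (a new reading comes with each control period).
- vision.camera(name): name is "side" or "top"; returns the picture (384x512x3 uint8, red, green, blue); there is no depth.
- vision.camera_info(name): a dict with "fx", "fy", "cx", "cy" (pixels), "view" (4x4, takes a point from world to camera coordinates). Camera axes: x right, y up, looking along -z (the intrinsics and any distortion apply to the point x, -y, -z); pixel columns grow to the right and rows downward; lengths in mm; the calibration is good to about 2 mm. A picture is of the moment at which its call begins. camera_info takes no time and is no camera call.
- ticket.finish_job(): hands the job in; it is judged then, once.
The state is a dict: "clock": time; "joint_pos": joint angles; "dq": joint speeds; "tau": joint torques, N m; "tcp_pos": TCP position; "eef_rot": TCP orientation; "force": force on the tool from outside, world axes, zero at the start; "moment": the same for the moment, N m; "gripper_width": finger opening in mm; "gripper_force": force on a finger pad.
Only numpy, scipy, OpenCV 4.12 (cv2) and the standard library are available. Lean on these libraries where they do the work, as an engineer would, in place of code of your own. Each camera call takes 0.05 s, during which the arm holds its last target. There are 200 camera calls.

## Task

Give the coin slide on the wooden test block one gentle test stroke: with the fingertips push its tongue fully home into the mechanism, then hook a fingertip behind the tongue's raised front lip and draw it all the way out to its stop, and leave it there. Nothing is to be gripped or picked up: the block stays flat on the table about where it stands, and the small parts standing beside it are left alone.

Things in the scene. Friction and masses are not known exactly. Their poses are not given: they have to be found in the camera images.
- coin_block: Coin slide mechanism (white metal) on a wooden block, loose on the table, about 0.95 kg; it shifts if shoved with more than about 4 N. Origin: on the table, centre of the 172 x 150 outline with the tongue out. Its x axis points from the tongue into the mechanism (away from the robot at yaw 0), y left, z up. In mm: wood x -29..86, y -75..75, z 0..32; side cheeks x -26..84, |y| 46..58, to z 54.
- cover (a point): Middle of the upper front edge of the fixed cover plate: x 1, y 0, z 66 mm in the block's frame. The plate reaches back to x 84, |y| <= 58. In front of it, between the cheeks (92 apart), the tongue lies open from above; with the tongue fully home that opening is 34 long (x) from lip to cover.
- coin_block_slide (a joint): How far the tongue is pushed in, m: 0 = all the way out at its stop, 0.045 = fully home. It slides along the block's x axis (growing toward +x), stays where it is left, friction about 0.8 N, no spring.
- lip (a point): Middle of the rear upper edge of the raised lip across the tongue's front end: x -78 + joint value, y 0, z 53 mm in the block's frame; same axes as the block, moves with the tongue. The lip is 92 wide (y), 8 thick (front face 8 mm to the -x side of this point), from z 33 to 53. The flat tongue behind it (88 wide, with coin holes) has its top at z 46, so the lip stands 7 above it.
- drain_coupling: Bystander: white plastic pipe coupling standing upright, 42 diameter, 50 tall, loose. Origin: centre of its underside.
- motor_pulley: Bystander: light grey pulley lying flat, 63 diameter, 22 tall, loose. Origin: centre of its underside.
- cell_green: Bystander: green battery cell standing upright, 15 diameter, 50 tall, loose, easily tipped. Origin: centre of its underside.

How it is judged (in metres and radians):
On the way, in this order (a step that is already met when the one before it is completed fails the run):
1. the tongue is pushed fully home (within 2.5 mm) (value of joint coin_block_slide above 0.0425 m), for 0.1 s.
2. the tongue is drawn out to its stop (within 3 mm) (value of joint coin_block_slide below 0.003 m), for 0.2 s.
At the end, for the whole second after the job is handed in: The tongue is out at its stop (within 3 mm); the block rests flat on the table within 30 mm of where it started, and each bystander stands within 20 mm of where it started (value of joint coin_block_slide below 0.003 m and linear speed of coin_block below 0.01 m/s and not (distance of coin_block from where it was at the start of the episode above 0.03 m or height (world z) of coin_block above 0.008 m or angle between coin_block's own z axis and vertical above 0.1 rad) and not (distance of any of drain_coupling, motor_pulley, cell_green from where it was at the start of the episode above 0.02 m or angle between any of drain_coupling, motor_pulley, cell_green's own z axis and vertical above 0.3 rad)); the robot touches nothing.
It fails at once if the mechanism is gripped or pressed hard (over 35 N) (contact force between the fingers and coin_block above 35 N).
It fails at once if the block is lifted (8 mm), tilted (0.1 rad) or shoved more than 30 mm (distance of coin_block from where it was at the start of the episode above 0.03 m or height (world z) of coin_block above 0.008 m or angle between coin_block's own z axis and vertical above 0.1 rad).
It fails at once if a bystander is moved more than 20 mm or tipped (distance of any of drain_coupling, motor_pulley, cell_green from where it was at the start of the episode above 0.02 m or angle between any of drain_coupling, motor_pulley, cell_green's own z axis and vertical above 0.3 rad).
It also fails if it takes over 48 s, if anything falls off the work surface, if the arm or the gripper's body presses on something with over 40 N, if the wrist force passes 120 N, or if a joint passes its speed limit or range.

## Working session

There is one attempt and no reset: what is moved stays moved. The work goes in short steps, Python scripts to look and compute and a tool call to move; the robot and the scene stay as the last step left them, time stands still between calls to the robot, and variables do not carry over. Pictures are saved under pics/ and viewed, at most 10 in all, crops included, and the job is handed in when it is done.

Besides the shell and the picture viewer there is one more tool, called after "Emit:" as a command line: name --pt "numbers of a row" for each row, then --argument value for the rest. send_rows: Moves the arm, as the interface text tells. Shift numbers are shares of 0.03 m and turn numbers shares of 0.1 rad, none past 1 either way. Its arguments: {"type":"object","properties":{"increments":{"type":"array"},"newtons":{"type":"number"}},"required":["increments"]}

```bash
mkdir -p pics
python3 - <<'E'
from rig import readout, vision
import cv2, numpy as np
np.set_printoptions(precision=4,suppress=True)
o=readout.get_obs()
print({k:o[k] for k in ("clock","tcp_pos","eef_rot","force","gripper_width")})
for n in("top","side"):
    cv2.imwrite(f"pics/{n}0.png",vision.camera(n)[:,:,::-1]); print(n,vision.camera_info(n))
E
```

```text
{'clock': 0.0, 'tcp_pos': array([ 186.6196, -463.4885,  208.6133]), 'eef_rot': array([-0.0005,  0.9817,  0.1902, -0.0001]), 'force': array([0.0515, 0.504 , 0.1879]), 'gripper_width': 85.25522967396383}
top {'fx': 393.02603996414234, 'fy': 393.02603996414234, 'cx': 254.71753311271806, 'cy': 194.90634066234486, 'view': array([[   0.0223,   -0.9997,    0.002 ,   53.4627],
       [   0.9936,    0.0224,    0.1108, -570.2604],
       [  -0.1108,   -0.0005,    0.9938, -847.2981],
       [   0.    ,    0.    ,    0.    ,    1.    ]])}
side {'fx': 445.9130781525807, 'fy': 445.9130781525807, 'cx': 254.0653897189226, 'cy': 188.52313600178726, 'view': array([[   0.9649,   -0.2619,    0.019 , -523.6657],
       [   0.104 ,    0.4478,    0.8881, -164.5934],
       [  -0.2411,   -0.8549,    0.4593, -712.2754],
       [   0.    ,    0.    ,    0.    ,    1.    ]])}
```

View pics/top0.png

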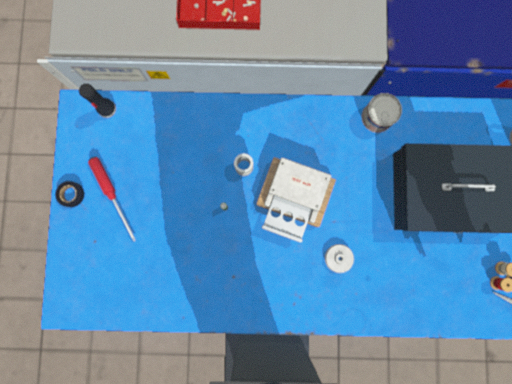

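View pics/side0.png

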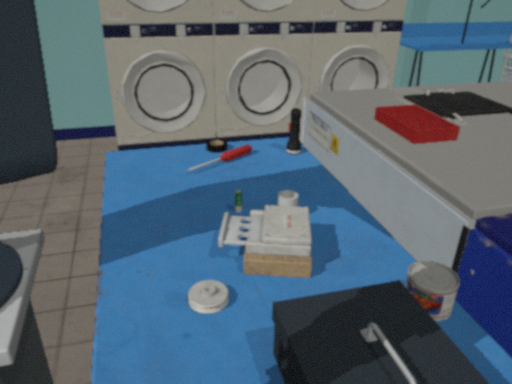

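The top picture shows the block at about (297,195), with its tongue pointing toward the robot and ending at the lip, (263,231) to (303,241). The coupling is at (243,164), the cell at (224,207) and the pulley at (340,258). The side view agrees. I'll zoom in to get the corners.

```bash
cat > h.py <<'E'
import numpy as np
from rig import vision
def ray(n,u,v,z):
    i=vision.camera_info(n); V=np.array(i["view"]); R=V[:3,:3]; c=-R.T@V[:3,3]
    d=R.T@np.array([(u-i["cx"])/i["fx"],-(v-i["cy"])/i["fy"],-1]); return c+d*(z-c[2])/d[2]
def proj(n,p):
    i=vision.camera_info(n); V=np.array(i["view"]); q=V[:3,:3]@p+V[:3,3]
    return np.array([i["cx"]-i["fx"]*q[0]/q[2], i["cy"]+i["fy"]*q[1]/q[2]])
E
python3 - <<'E'
import cv2
a=cv2.imread("pics/top0.png")[145:275,210:370]
cv2.imwrite("pics/c1.png",cv2.resize(a,(720,585),interpolation=cv2.INTER_CUBIC))
b=cv2.imread("pics/side0.png")[180:320,180:330]
cv2.imwrite("pics/c2.png",cv2.resize(b,(600,560),interpolation=cv2.INTER_CUBIC))
E
```

```text
(no output)
```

View pics/c1.png

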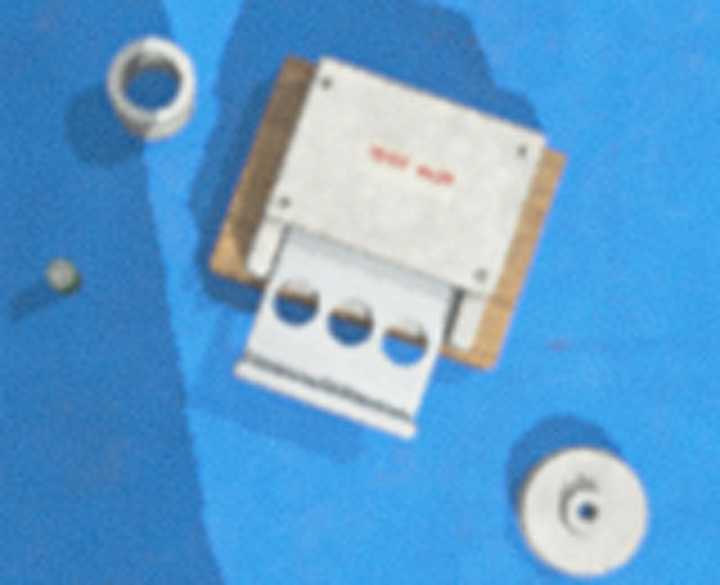

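View pics/c2.png

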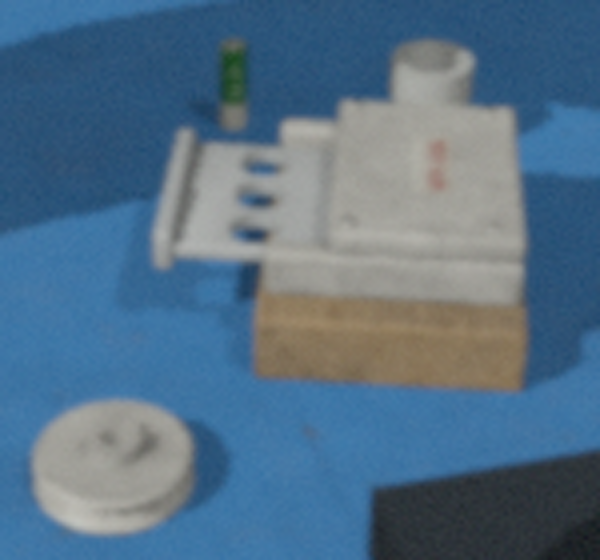

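The crops show the cover plate's corners at crop pixels (320,58), (547,136), (490,296) and (262,215). The lip's rear top edge runs from (244,357) to (416,418), and its front edge from (236,372) to (412,438). The cell, coupling and pulley all stand clear of it.

Run:
```python
import numpy as np
from h import *
np.set_printoptions(precision=1,suppress=True)
def T(x,y,z): return ray("top",(x+.5)/4.5-.5+210,(y+.5)/4.5-.5+145,z)
def S(x,y,z): return ray("side",(x+.5)/4-.5+180,(y+.5)/4-.5+180,z)
c=[T(*p,66)[:2] for p in((320,58),(547,136),(490,296),(262,215))]
print("sizes",[np.linalg.norm(c[i]-c[i-1]) for i in range(4)])
c=np.array(c); src=np.array([(84,58),(84,-58),(1,-58),(1,58)],float)
A=src-src.mean(0);B=c-c.mean(0)
H=A.T@B; th=np.arctan2(H[0,1]-H[1,0],H[0,0]+H[1,1])
R=np.array([[np.cos(th),-np.sin(th)],[np.sin(th),np.cos(th)]])
o=c.mean(0)-R@src.mean(0)
print("origin",o,"yaw",th,"res",(R@src.T).T+o-c)
for n,p in dict(lipRL=T(244,357,53),lipRR=T(416,418,53),lipFL=T(236,372,53),lipFR=T(412,438,53)).items(): print(n,p,R.T@(p[:2]-o))
# side: cover corners, lip ends
for n,p in dict(cov_fl=S(340,102,66),cov_bl=S(516,106,66),cov_br=S(524,246,66),cov_fr=S(330,246,66),lipL=S(190,132,53),lipR=S(171,258,53)).items(): print(n,p,R.T@(p[:2]-o))
for n,p in dict(coup=T(152,75,50),cell=T(62,270,50),pul=T(584,510,22)).items(): print(n,p,R.T@(p[:2]-o))
```

```text
sizes [np.float64(81.36916518798311), np.float64(115.23698256498574), np.float64(82.19604319953478), np.float64(115.00008696447426)]
origin [551.3 -16.3] yaw -0.323286270303433 res [[ 1.3  0.4]
 [ 0.1  0. ]
 [-1.  -0.7]
 [-0.5  0.2]]
lipRL [503.8  45.1  53. ] [-64.6  43.1]
lipRR [476.5 -37.9  53. ] [-64.2 -44.2]
lipFL [496.5  48.8  53. ] [-72.7  44.3]
lipFR [466.9 -36.1  53. ] [-73.8 -45.5]
cov_fl [571.3  33.5  66. ] [ 3.1 53.6]
cov_bl [651.8  10.5  66. ] [86.7 57.4]
cov_br [ 611.6 -101.1   66. ] [ 84.1 -61.2]
cov_fr [533.  -82.1  66. ] [  3.5 -68.2]
lipL [500.6  44.   53. ] [-67.3  41.1]
lipR [470.8 -56.6  53. ] [-63.5 -63.8]
coup [641.1  92.9  50. ] [ 50.4 132.1]
cell [544.  134.1  50. ] [-54.7 140.3]
pul [ 433.3 -125.    22. ] [ -77.4 -140.6]
```

The sizes and both views agree: block origin (551,-16), yaw -0.323, and a joint value of about 13.5 mm. I'll shut the fingers and turn the tool by 0.706 rad about its z, so the 22 mm pad width lies along the slide.

Emit:
send_rows --pt "0 0 1 0 0 0 255" --pt "0 0 1 0 0 0 255" --pt "0 0 1 0 0 0 255" --pt "0 0 1 0 0 0 255" --pt "0 0 1 0 0 0 255" --pt "0 0 1 0 0 0 255" --pt "0 0 1 0 0 0 255" --pt "0 0 0.06 0 0 0 255" --pt "0 0 0 0 0 0 255" --pt "0 0 0 0 0 0 255" --newtons 20

```text
clock: 1.1
tcp_pos: [186.7, -463.7, 209.0]
eef_rot: [-0.0, 0.987, -0.16, -0.0]
force: [-0.3, -0.2, 0.6]
gripper_width: -0.5
gripper_force: 0.0
```

```bash
cat > go.py <<'E'
import sys, numpy as np
from rig import readout
from scipy.spatial.transform import Rotation as Ro
np.set_printoptions(precision=3,suppress=True)
s=readout.get_obs(); w,x,y,z=s["eef_rot"]; R=Ro.from_quat([x,y,z,w]).as_matrix()
o=np.array([551.3,-16.3,0]); B=Ro.from_euler("z",-0.323).as_matrix()
p=np.array(s["tcp_pos"])
print("t",s["clock"],"width",s["gripper_width"],"tcp block",B.T@(p-o),"F block",B.T@s["force"])
print("toolyaw",np.arctan2(R[1,0],R[0,0]),"toolz",R[:,2],"q",np.array(s["joint_pos"]))
if len(sys.argv)>3:
    g=o+B@np.array([float(a) for a in sys.argv[1:4]]); print("goal",g,"units along tool",R.T@(g-p)/30)
E
python3 go.py -97 0 209
```

```text
t 1.1 width -0.46299564851409536 tcp block [-203.71  -540.016  209.004] F block [-0.279 -0.252  0.573]
toolyaw -0.32085182359768105 toolz [-0.  0. -1.] q [-1.188  0.213 -0.035  1.324 -0.     2.274]
goal [459.316  14.489 209.   ] units along tool [  3.596 -17.993   0.003]
```

The last joint would reach about 3.49, past its range, at the work position. The tool is symmetric, so I'll turn it back by π instead.

Emit:
send_rows --pt "0 0 -1 0 0 0 255" --pt "0 0 -1 0 0 0 255" --pt "0 0 -1 0 0 0 255" --pt "0 0 -1 0 0 0 255" --pt "0 0 -1 0 0 0 255" --pt "0 0 -1 0 0 0 255" --pt "0 0 -1 0 0 0 255" --pt "0 0 -1 0 0 0 255" --pt "0 0 -1 0 0 0 255" --pt "0 0 -1 0 0 0 255" --pt "0 0 -1 0 0 0 255" --pt "0 0 -1 0 0 0 255"

```text
clock: 2.3
tcp_pos: [186.7, -463.8, 209.1]
eef_rot: [-0.0, 0.904, 0.427, -0.0]
force: [-0.7, -0.9, 0.1]
gripper_width: -0.1
gripper_force: 0.0
```

Emit:
send_rows --pt "0 0 -1 0 0 0 255" --pt "0 0 -1 0 0 0 255" --pt "0 0 -1 0 0 0 255" --pt "0 0 -1 0 0 0 255" --pt "0 0 -1 0 0 0 255" --pt "0 0 -1 0 0 0 255" --pt "0 0 -1 0 0 0 255" --pt "0 0 -1 0 0 0 255" --pt "0 0 -1 0 0 0 255" --pt "0 0 -1 0 0 0 255" --pt "0 0 -1 0 0 0 255" --pt "0 0 -1 0 0 0 255"

```text
clock: 3.5
tcp_pos: [186.7, -463.8, 209.1]
eef_rot: [-0.0, 0.505, 0.863, 0.0]
force: [0.7, -0.3, 0.0]
gripper_width: -0.2
gripper_force: 0.0
```

Emit:
send_rows --pt "0 0 -1 0 0 0 255" --pt "0 0 -1 0 0 0 255" --pt "0 0 -1 0 0 0 255" --pt "0 0 -1 0 0 0 255" --pt "0 0 -1 0 0 0 255" --pt "0 0 -1 0 0 0 255" --pt "0 0 -1 0 0 0 255" --pt "0 0 -0.4 0 0 0 255" --pt "0 0 0 0 0 0 255" --pt "0 0 0 0 0 0 255"

```text
clock: 4.5
tcp_pos: [186.7, -463.8, 209.1]
eef_rot: [-0.0, 0.162, 0.987, 0.0]
force: [0.4, -0.4, -0.2]
gripper_width: 0.3
gripper_force: 0.0
```

```bash
python3 go.py -97 0 209
```

```text
t 4.5 width 0.2750421731307965 tcp block [-203.695 -540.054  209.073] F block [ 0.501 -0.285 -0.193]
toolyaw 2.8162166832585913 toolz [-0.  0. -1.] q [-1.188  0.213 -0.034  1.324 -0.    -0.863]
goal [459.316  14.489 209.   ] units along tool [-3.514 18.01   0.003]
```

Emit:
send_rows --pt "0 0 0 -0.2 1 0 255" --pt "0 0 0 -0.2 1 0 255" --pt "0 0 0 -0.2 1 0 255" --pt "0 0 0 -0.2 1 0 255" --pt "0 0 0 -0.2 1 0 255" --pt "0 0 0 -0.2 1 0 255" --pt "0 0 0 -0.2 1 0 255" --pt "0 0 0 -0.2 1 0 255" --pt "0 0 0 -0.2 1 0 255"

```text
clock: 5.4
tcp_pos: [324.5, -224.0, 209.2]
eef_rot: [0.0, 0.162, 0.987, -0.0]
force: [0.5, 0.3, 0.1]
gripper_width: -0.2
gripper_force: 0.0
```

Emit:
send_rows --pt "0 0 0 -0.2 1 0 255" --pt "0 0 0 -0.2 1 0 255" --pt "0 0 0 -0.2 1 0 255" --pt "0 0 0 -0.2 1 0 255" --pt "0 0 0 -0.2 1 0 255" --pt "0 0 0 -0.2 1 0 255" --pt "0 0 0 -0.2 1 0 255" --pt "0 0 0 -0.2 1 0 255" --pt "0 0 0 0 1 0 255" --pt "0 0 0 0 0 0 255" --pt "0 0 0 0 0 0 255"

```text
clock: 6.5
tcp_pos: [455.7, 15.7, 209.0]
eef_rot: [-0.0, 0.161, 0.987, -0.0]
force: [-0.1, -0.5, -0.5]
gripper_width: -0.1
gripper_force: 0.0
```

```bash
python3 go.py -97 0 42
```

```text
t 6.5 width -0.0904840338279745 tcp block [-100.861    0.037  208.972] F block [ 0.038 -0.521 -0.532]
toolyaw 2.817703057496551 toolz [-0. -0. -1.] q [ 0.035  0.123 -0.143  1.305 -0.     0.359]
goal [459.316  14.489  42.   ] units along tool [-0.13   0.     5.566]
```

Emit:
send_rows --pt "0 0 0 0 0 0.9 255" --pt "0 0 0 0 0 0.9 255" --pt "0 0 0 0 0 0.9 255" --pt "0 0 0 0 0 0.9 255" --pt "0 0 0 0 0 0.9 255" --pt "0 0 0 0 0 0.7 255" --pt "0 0 0 0 0 0.36 255" --pt "0 0 0 0 0 0 255" --pt "0 0 0 0 0 0 255"

```text
clock: 7.4
tcp_pos: [456.2, 15.1, 43.1]
eef_rot: [0.0, 0.162, 0.987, 0.0]
force: [0.3, 0.1, 0.2]
gripper_width: -0.3
gripper_force: 0.0
```

```bash
python3 go.py -85 0 42
python3 - <<'E'
import cv2
from rig import vision
a=vision.camera("top")[145:275,210:370,::-1];b=vision.camera("side")[180:310,170:330,::-1]
f=lambda i:cv2.resize(i,(400,325),interpolation=cv2.INTER_CUBIC)
cv2.imwrite("pics/c3.png",cv2.hconcat([f(a),f(b)]))
E
```

```text
t 7.4 width -0.3352386988631745 tcp block [-100.175   -0.459   43.135] F block [0.218 0.186 0.249]
toolyaw 2.816144451496336 toolz [ 0.001 -0.    -1.   ] q [ 0.033  0.227 -0.456  0.888 -0.     0.358]
goal [470.696  10.68   42.   ] units along tool [-0.506  0.017  0.038]
```

View pics/c3.png

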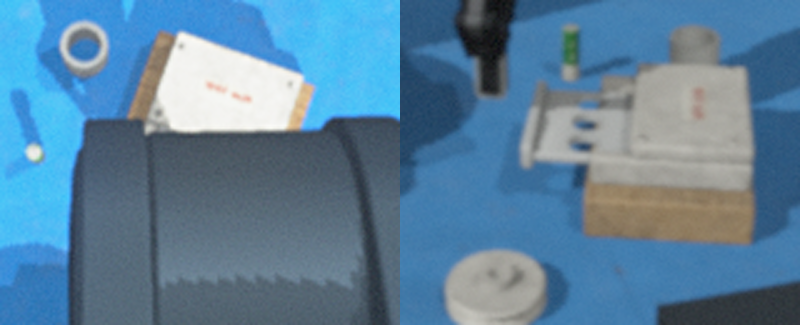

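The side crop shows the fingertip at about (490,95), in front of the lip, which runs from (540,85) to (527,165). I'll check those pixels against the projection.

Run:
```python
from h import *
import numpy as np
t=-0.323;B=np.array([[np.cos(t),-np.sin(t),0],[np.sin(t),np.cos(t),0],[0,0,1]]);o=np.array([551.3,-16.3,0])
for n,p in dict(tip=(-100,0,43),tipfar=(-89,0,43),lipL=(-64.5,46,53),lipM=(-64.5,0,53),lipR=(-64.5,-46,53),lipRb=(-72.5,-46,33),covfl=(1,58,66),covbr=(84,-58,66)).items():
    print(n,(proj("side",o+B@np.array(p))-[170,180])*2.5)
```

```text
tip [ 92.05044096 119.72919608]
tipfar [106.99493348 120.44050706]
lipL [147.06085918  78.50382869]
lipM [140.20850161 110.3715743 ]
lipR [132.62863967 145.62266993]
lipRb [121.59618549 169.04030605]
covfl [233.94113795  59.82379766]
covbr [351.10580174 150.06202217]
```

Run:
```python
import cv2
from rig import vision
im=vision.camera("side")[:,:,::-1]; cv2.imwrite("pics/side4.png",im)
cv2.imwrite("pics/c4.png",cv2.resize(im[100:250,150:270],(480,600),interpolation=cv2.INTER_CUBIC))
```

```text
(no output)
```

View pics/c4.png

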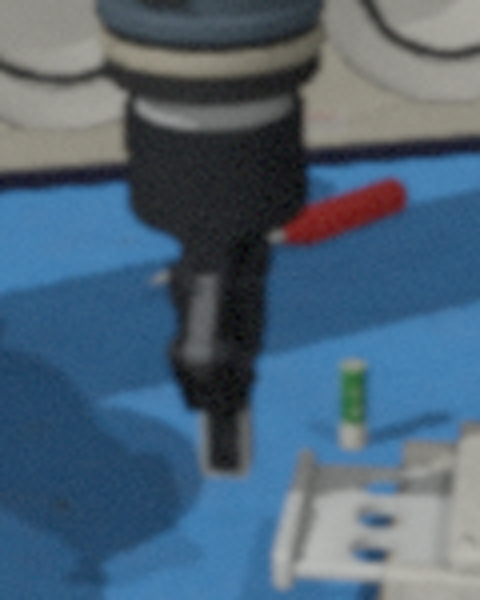

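Run:
```python
from h import *
import numpy as np
t=-0.323;B=np.array([[np.cos(t),-np.sin(t),0],[np.sin(t),np.cos(t),0],[0,0,1]]);o=np.array([551.3,-16.3,0])
f=lambda p:np.round((proj("side",o+B@np.array(p,float))-[150,100])*4)
for z in (43,55,65):
  print(z,"tip near corners",f((-111,-14,z)),f((-89,-14,z)),"mid",f((-100,0,z)),"body near",f((-138,-42,z+73)),f((-62,-42,z+73)),"far mid",f((-100,42,z+73)))
for y in (0,20,40,50): print(y,f((-111,y-14,43)),f((-89,y-14,43)),f((-138,y-42,116)),f((-62,y-42,116)))
print("cell base/top",f(B.T@(np.array([544,134.1,0])-o)),f(B.T@(np.array([544,134.1,50])-o)))
```

```text
43 tip near corners [198. 527.] [247. 529.] mid [227. 512.] body near [117. 413.] [297. 421.] far mid [236. 328.]
55 tip near corners [197. 504.] [246. 507.] mid [226. 489.] body near [115. 388.] [297. 396.] far mid [236. 304.]
65 tip near corners [196. 485.] [246. 488.] mid [226. 470.] body near [114. 367.] [297. 375.] far mid [235. 285.]
0 [198. 527.] [247. 529.] [117. 413.] [297. 421.]
20 [206. 503.] [253. 506.] [126. 391.] [303. 398.]
40 [212. 481.] [259. 483.] [136. 369.] [308. 376.]
50 [216. 470.] [262. 472.] [140. 358.] [311. 366.]
cell base/top [353. 443.] [353. 361.]
```

The projected cell matches the picture, so the side calibration holds. The tip, though, appears about 45 crop px (about 20 mm) higher than its reported z implies. Before touching the mechanism I'll check this against the table: go down to reported z=5 and measure again.

Emit:
send_rows --pt "0 0 0 0 0 0.6 255" --pt "0 0 0 0 0 0.4 255" --pt "0 0 0 0 0 0.27 255" --pt "0 0 0 0 0 0 255" --pt "0 0 0 0 0 0 255"

```text
clock: 8.05
tcp_pos: [456.0, 15.4, 4.7]
eef_rot: [0.0, 0.162, 0.987, 0.0]
force: [0.2, -0.2, -0.1]
gripper_width: -0.3
gripper_force: 0.0
```

```bash
python3 go.py -100 0 5
python3 - <<'E'
import cv2
from rig import vision
im=vision.camera("side")[:,:,::-1]; cv2.imwrite("pics/side5.png",im)
cv2.imwrite("pics/c5.png",cv2.resize(im[150:270,150:270],(600,600),interpolation=cv2.INTER_CUBIC))
E
```

```text
t 8.05 width -0.2933646068537386 tcp block [-100.406   -0.13     4.727] F block [ 0.221 -0.118 -0.143]
toolyaw 2.8168193408138373 toolz [ 0.  0. -1.] q [ 0.034  0.271 -0.51   0.79   0.     0.359]
goal [456.471  15.441   5.   ] units along tool [-0.014  0.004 -0.009]
```

View pics/c5.png

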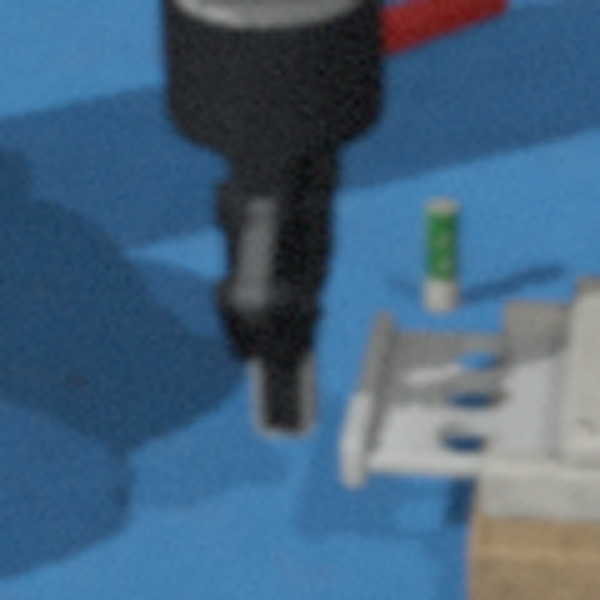

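The tip is at about (285,435) in the crop, again about 10 image px higher than predicted, with a gap to its shadow. I'll feel for the table in small steps to settle it.

Emit:
send_rows --pt "0 0 0 0 0 0.07 255" --pt "0 0 0 0 0 0.06 255" --pt "0 0 0 0 0 0 255"

```text
clock: 8.4
tcp_pos: [455.7, 15.4, 0.2]
eef_rot: [-0.0, 0.162, 0.987, -0.0]
force: [-0.2, -0.2, -0.6]
gripper_width: 0.1
gripper_force: 0.0
```

Emit:
send_rows --pt "0 0 0 0 0 0.05 255" --pt "0 0 0 0 0 0 255"

```text
clock: 8.6
tcp_pos: [455.6, 15.4, -1.3]
eef_rot: [-0.0, 0.162, 0.987, -0.0]
force: [0.4, -0.3, -0.1]
gripper_width: 0.2
gripper_force: 0.0
```

Emit:
send_rows --pt "0 0 0 0 0 0.05 255" --pt "0 0 0 0 0 0 255"

```text
clock: 8.8
tcp_pos: [455.7, 15.4, -2.8]
eef_rot: [-0.0, 0.162, 0.987, -0.0]
force: [-0.2, 0.0, -0.2]
gripper_width: -0.2
gripper_force: 0.0
```

There's no contact at reported z=-2.8, so the tip really is higher than reported. I'll keep going down gently until it touches.

Emit:
send_rows --pt "0 0 0 0 0 0.1 255" --pt "0 0 0 0 0 0.1 255" --pt "0 0 0 0 0 0 255"

```text
clock: 9.1
tcp_pos: [455.4, 15.4, -9.2]
eef_rot: [-0.0, 0.162, 0.987, -0.0]
force: [0.0, 0.6, -0.2]
gripper_width: 0.1
gripper_force: 0.0
```

Emit:
send_rows --pt "0 0 0 0 0 0.1 255" --pt "0 0 0 0 0 0 255"

```text
clock: 9.3
tcp_pos: [455.5, 15.4, -12.0]
eef_rot: [-0.0, 0.162, 0.987, -0.0]
force: [-0.1, 0.1, -0.5]
gripper_width: -0.0
gripper_force: 0.0
```

Emit:
send_rows --pt "0 0 0 0 0 0.05 255" --pt "0 0 0 0 0 0 255"

```text
clock: 9.5
tcp_pos: [455.7, 15.4, -13.3]
eef_rot: [-0.0, 0.162, 0.987, -0.0]
force: [-0.0, 0.2, -0.2]
gripper_width: 0.1
gripper_force: 0.0
```

Emit:
send_rows --pt "0 0 0 0 0 0.05 255" --pt "0 0 0 0 0 0 255"

```text
clock: 9.7
tcp_pos: [455.7, 15.4, -14.8]
eef_rot: [-0.0, 0.162, 0.987, -0.0]
force: [-0.3, -0.8, -0.3]
gripper_width: 0.0
gripper_force: 0.0
```

Emit:
send_rows --pt "0 0 0 0 0 0.05 255" --pt "0 0 0 0 0 0 255"

```text
clock: 9.9
tcp_pos: [455.7, 15.4, -16.3]
eef_rot: [-0.0, 0.162, 0.987, -0.0]
force: [0.1, 0.6, 0.2]
gripper_width: -0.1
gripper_force: 0.0
```

Emit:
send_rows --pt "0 0 0 0 0 0.05 255" --pt "0 0 0 0 0 0 255"

```text
clock: 10.1
tcp_pos: [455.6, 15.4, -17.9]
eef_rot: [-0.0, 0.162, 0.987, -0.0]
force: [-0.9, -0.2, -0.0]
gripper_width: -0.1
gripper_force: 0.0
```

Emit:
send_rows --pt "0 0 0 0 0 0.05 255" --pt "0 0 0 0 0 0 255"

```text
clock: 10.3
tcp_pos: [455.6, 15.4, -19.4]
eef_rot: [-0.0, 0.162, 0.987, -0.0]
force: [0.2, 0.6, -0.1]
gripper_width: 0.0
gripper_force: 0.0
```

Run:
```python
import cv2, numpy as np
from h import *
for z in (5,15,20,25,30): print(z,proj("side",np.array([456,15.4,z])),proj("side",np.array([451.5,2.1,z])))
im=vision.camera("side")[:,:,::-1]; cv2.imwrite("pics/side6.png",im)
g=im[225:260,200:216].mean(1).round().astype(int); print([(225+i,*r) for i,r in enumerate(g)])
```

```text
5 [207.17671685 245.17348302] [205.99797186 249.52377713]
15 [207.01923656 240.70765809] [205.83145318 245.01427323]
20 [206.9398398  238.45612525] [205.74748891 242.74043097]
25 [206.86000041 236.19204041] [205.66304937 240.45371775]
30 [206.77971468 233.91529831] [205.5781305 238.154024 ]
[(225, np.int64(52), np.int64(43), np.int64(34)), (226, np.int64(53), np.int64(43), np.int64(32)), (227, np.int64(54), np.int64(43), np.int64(31)), (228, np.int64(52), np.int64(42), np.int64(30)), (229, np.int64(51), np.int64(40), np.int64(28)), (230, np.int64(52), np.int64(41), np.int64(28)), (231, np.int64(56), np.int64(45), np.int64(34)), (232, np.int64(59), np.int64(48), np.int64(38)), (233, np.int64(66), np.int64(56), np.int64(44)), (234, np.int64(76), np.int64(65), np.int64(55)), (235, np.int64(80), np.int64(71), np.int64(59)), (236, np.int64(84), np.int64(73), np.int64(62)), (237, np.int64(84), np.int64(73), np.int64(61)), (238, np.int64(86), np.int64(75), np.int64(62)), (239, np.int64(86), np.int64(76), np.int64(64)), (240, np.int64(83), np.int64(74), np.int64(63)), (241, np.int64(81), np.
[... 232 characters left out ...]
nt64(96), np.int64(84), np.int64(72)), (247, np.int64(112), np.int64(95), np.int64(78)), (248, np.int64(129), np.int64(100), np.int64(72)), (249, np.int64(147), np.int64(107), np.int64(63)), (250, np.int64(162), np.int64(116), np.int64(62)), (251, np.int64(166), np.int64(119), np.int64(63)), (252, np.int64(168), np.int64(121), np.int64(64)), (253, np.int64(168), np.int64(120), np.int64(64)), (254, np.int64(168), np.int64(120), np.int64(64)), (255, np.int64(168), np.int64(121), np.int64(64)), (256, np.int64(169), np.int64(121), np.int64(64)), (257, np.int64(172), np.int64(124), np.int64(66)), (258, np.int64(175), np.int64(126), np.int64(68)), (259, np.int64(176), np.int64(127), np.int64(68))]
```

The picture's tip edge is now at v≈248, which puts it only a few mm above the table. A few more steps should reach it.

Emit:
send_rows --pt "0 0 0 0 0 0.05 255" --pt "0 0 0 0 0 0 255"

```text
clock: 10.55
tcp_pos: [455.7, 15.4, -20.8]
eef_rot: [-0.0, 0.162, 0.987, -0.0]
force: [0.5, -0.2, -0.8]
gripper_width: -0.2
gripper_force: 0.0
```

Emit:
send_rows --pt "0 0 0 0 0 0.05 255" --pt "0 0 0 0 0 0 255"

```text
clock: 10.75
tcp_pos: [455.8, 15.4, -22.1]
eef_rot: [0.0, 0.162, 0.987, 0.0]
force: [-0.1, -0.6, 1.7]
gripper_width: 0.0
gripper_force: 0.7
```

Emit:
send_rows --pt "0 0 0 0 0 0.05 255" --pt "0 0 0 0 0 0 255"

```text
clock: 10.95
tcp_pos: [456.0, 15.4, -22.3]
eef_rot: [0.0, 0.162, 0.987, 0.0]
force: [-13.3, -0.6, 40.7]
gripper_width: -0.1
gripper_force: 20.4
```

Contact comes at reported z = -22.1, so the real tip is 22 mm above the reported TCP: true z = reported + 22. I'll raise it to true z≈42 (reported 20) to push the lip's front face.

Emit:
send_rows --pt "0 0 0 0 0 -0.2 255" --pt "0 0 0 0 0 -0.6 255" --pt "0 0 0 0 0 -0.65 255" --pt "0 0 0 0 0 0 255" --pt "0 0 0 0 0 0 255"

```text
clock: 11.45
tcp_pos: [456.0, 15.4, 19.8]
eef_rot: [0.0, 0.162, 0.987, 0.0]
force: [-0.4, -0.7, -0.4]
gripper_width: -0.3
gripper_force: 0.0
```

```bash
python3 go.py -87 0 20
```

```text
t 11.45 width -0.2933152783395189 tcp block [-100.418   -0.17    19.845] F block [-0.129 -0.769 -0.371]
toolyaw 2.81680025407918 toolz [ 0.001  0.    -1.   ] q [ 0.034  0.252 -0.49   0.828 -0.     0.359]
goal [468.799  11.315  20.   ] units along tool [-0.447  0.006 -0.005]
```

Emit:
send_rows --pt "0 0 0 -0.12 0 0 255" --pt "0 0 0 -0.12 0 0 255" --pt "0 0 0 -0.12 0 0 255" --pt "0 0 0 -0.12 0 0 255" --pt "0 0 0 -0.12 0 0 255" --pt "0 0 0 -0.12 0 0 255" --pt "0 0 0 -0.12 0 0 255" --pt "0 0 0 -0.12 0 0 255" --pt "0 0 0 -0.12 0 0 255" --pt "0 0 0 -0.12 0 0 255" --pt "0 0 0 -0.12 0 0 255"

```text
clock: 12.55
tcp_pos: [493.5, 2.7, 19.8]
eef_rot: [-0.0, 0.162, 0.987, -0.0]
force: [-0.6, 0.4, -0.1]
gripper_width: -0.0
gripper_force: 0.4
```

```bash
python3 go.py -52 0 20
```

```text
t 12.55 width -0.025426227787070405 tcp block [-60.794  -0.354  19.8  ] F block [-0.68   0.217 -0.121]
toolyaw 2.8167648329678627 toolz [-0. -0. -1.] q [ 0.005  0.321 -0.394  0.856 -0.     0.33 ]
goal [501.989   0.205  20.   ] units along tool [-0.293  0.012 -0.007]
```

Emit:
send_rows --pt "0 0 0 -0.07 0 0 255" --pt "0 0 0 -0.07 0 0 255" --pt "0 0 0 -0.06 0 0 255" --pt "0 0 0 0 0 0 255"

```text
clock: 12.95
tcp_pos: [499.3, 0.8, 19.9]
eef_rot: [0.0, 0.162, 0.987, 0.0]
force: [0.2, 0.8, -0.1]
gripper_width: -0.1
gripper_force: 0.0
```

Emit:
send_rows --pt "0 0 0 -0.05 0 0 255" --pt "0 0 0 0 0 0 255"

```text
clock: 13.15
tcp_pos: [500.5, 0.4, 19.9]
eef_rot: [0.0, 0.162, 0.987, 0.0]
force: [-0.1, -0.4, -0.5]
gripper_width: -0.1
gripper_force: 0.0
```

Emit:
send_rows --pt "0 0 0 -0.04 0 0 255" --pt "0 0 0 0 0 0 255"

```text
clock: 13.35
tcp_pos: [501.6, -0.0, 19.8]
eef_rot: [0.0, 0.162, 0.987, 0.0]
force: [-0.5, 0.0, -0.3]
gripper_width: -0.2
gripper_force: 0.0
```

```bash
python3 go.py -52 0 20
```

```text
t 13.35 width -0.2428119031539194 tcp block [-52.256  -0.309  19.849] F block [-0.486 -0.15  -0.301]
toolyaw 2.816764761474599 toolz [ 0.  0. -1.] q [-0.     0.335 -0.373  0.863  0.     0.325]
goal [501.989   0.205  20.   ] units along tool [-0.009  0.01  -0.005]
```

Emit:
send_rows --pt "0 0 0 -0.04 0 0 255" --pt "0 0 0 0 0 0 255"

```text
clock: 13.55
tcp_pos: [502.8, -0.4, 19.8]
eef_rot: [0.0, 0.162, 0.987, 0.0]
force: [-0.3, -0.7, 0.3]
gripper_width: -0.0
gripper_force: 0.0
```

Emit:
send_rows --pt "0 0 0 -0.04 0 0 255" --pt "0 0 0 0 0 0 255"

```text
clock: 13.75
tcp_pos: [503.2, -0.6, 19.7]
eef_rot: [-0.001, 0.162, 0.987, 0.0]
force: [-4.6, 2.2, 3.6]
gripper_width: 0.2
gripper_force: 2.5
```

```bash
python3 go.py -52 0 20
python3 - <<'E'
import cv2
from rig import vision
im=vision.camera("side")[:,:,::-1]
cv2.imwrite("pics/c7.png",cv2.resize(im[170:290,170:320],(750,600),interpolation=cv2.INTER_CUBIC))
E
```

```text
t 13.75 width 0.22335562218106114 tcp block [-50.62   -0.385  19.669] F block [-5.108  0.618  3.57 ]
toolyaw 2.8168899512972367 toolz [-0.001  0.    -1.   ] q [-0.001  0.339 -0.367  0.866  0.     0.323]
goal [501.989   0.205  20.   ] units along tool [ 0.046  0.013 -0.011]
```

View pics/c7.png

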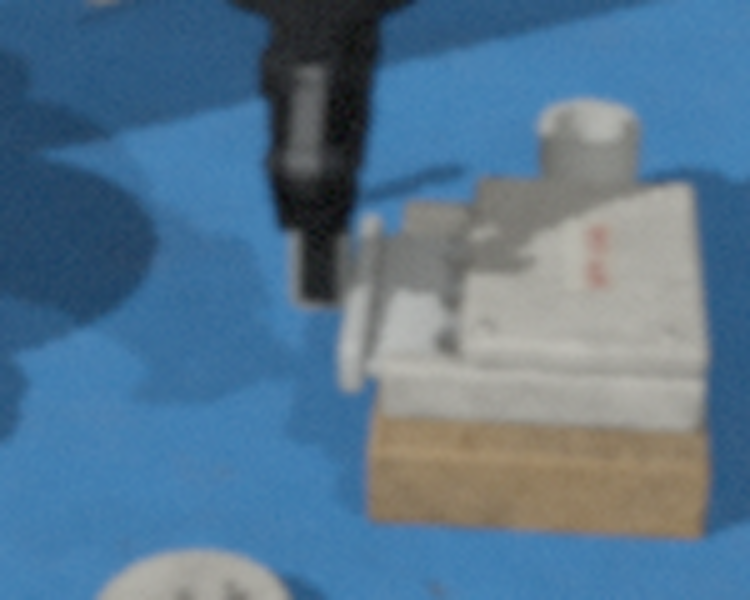

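The lip, from (370,225) to (350,385), now sits close to the cover with the fingertip against its front. The 5 N reaction, far above the 0.8 N friction, means the tongue is home, at TCP x = -50.6. The gap's middle is therefore 36 mm further, at -14.6. Next: back off, rise and cross over.

Emit:
send_rows --pt "0 0 0 0.1 0 0 255" --pt "0 0 0 0.1 0 0 255" --pt "0 0 0 0 0 -0.5 255" --pt "0 0 0 0 0 -0.5 255" --pt "0 0 0 0 0 -0.3 255" --pt "0 0 0 0 0 0 255" --pt "0 0 0 -0.5 0 0 255" --pt "0 0 0 -0.5 0 0 255" --pt "0 0 0 -0.4 0 0 255" --pt "0 0 0 0 0 0 255" --pt "0 0 0 0 0 0 255"

```text
clock: 14.9
tcp_pos: [537.3, -12.2, 58.1]
eef_rot: [-0.001, 0.162, 0.987, -0.0]
force: [-0.5, 0.1, 0.5]
gripper_width: -0.1
gripper_force: 0.0
```

```bash
python3 go.py -14.6 0 38
```

```text
t 14.9 width -0.13392910580194953 tcp block [-14.62   -0.585  58.077] F block [-0.539 -0.104  0.483]
toolyaw 2.8166412032596626 toolz [-0.001  0.    -1.   ] q [-0.023  0.365 -0.22   0.987  0.     0.302]
goal [537.455 -11.666  38.   ] units along tool [-0.001  0.02   0.669]
```

Centred exactly over the gap. Going down to true z≈60 first, then in small steps with force checks.

Emit:
send_rows --pt "0 0 0 0 0 0.35 255" --pt "0 0 0 0 0 0.32 255" --pt "0 0 0 0 0 0 255"

```text
clock: 15.2
tcp_pos: [536.4, -12.1, 36.9]
eef_rot: [-0.001, 0.162, 0.987, -0.0]
force: [0.7, 0.7, 0.3]
gripper_width: -0.3
gripper_force: 0.0
```

Emit:
send_rows --pt "0 0 0 0 0 0.12 255" --pt "0 0 0 0 0 0.12 255" --pt "0 0 0 0 0 0 255"

```text
clock: 15.5
tcp_pos: [537.7, -12.2, 31.1]
eef_rot: [-0.0, 0.162, 0.987, -0.0]
force: [0.1, 0.4, 0.5]
gripper_width: -0.1
gripper_force: 0.0
```

```bash
python3 go.py -14.6 0 26.4
python3 - <<'E'
import cv2
from rig import vision
im=vision.camera("side")[:,:,::-1]
cv2.imwrite("pics/c8.png",cv2.resize(im[170:290,170:320],(750,600),interpolation=cv2.INTER_CUBIC))
E
```

```text
t 15.5 width -0.11617750654733548 tcp block [-14.221  -0.463  31.121] F block [-0.017  0.402  0.524]
toolyaw 2.8168027229398773 toolz [-0.  0. -1.] q [-0.023  0.39  -0.258  0.923  0.     0.302]
goal [537.455 -11.666  26.4  ] units along tool [0.013 0.015 0.157]
```

View pics/c8.png

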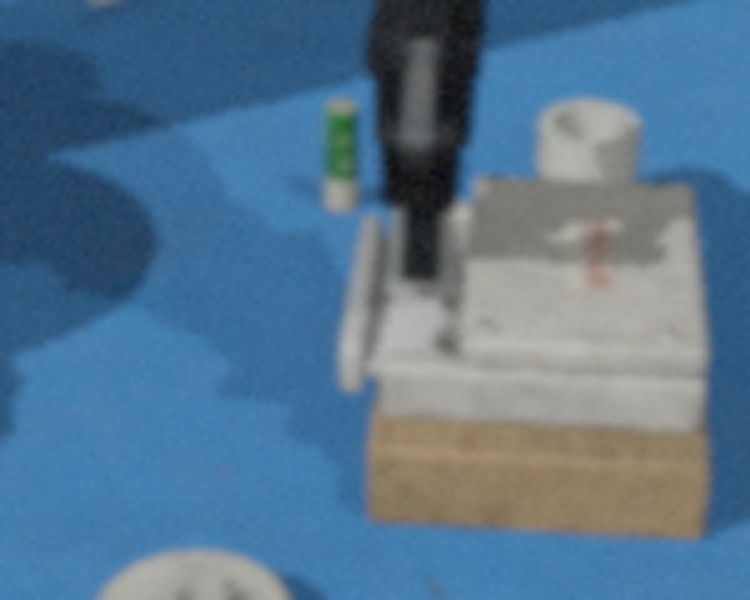

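The fingertip, around (420,280), sits in the opening between the lip at (370,230) and the cover edge at (465,290), with nothing touched. I'll go down 4.5 mm more to true z≈48.7 and then draw slowly.

Emit:
send_rows --pt "0 0 0 0 0 0.08 255" --pt "0 0 0 0 0 0.07 255" --pt "0 0 0 0 0 0 255"

```text
clock: 15.85
tcp_pos: [537.7, -12.2, 26.7]
eef_rot: [-0.0, 0.162, 0.987, -0.0]
force: [-0.4, 0.2, -0.4]
gripper_width: -0.1
gripper_force: 0.0
```

Emit:
send_rows --pt "0 0 0 0.07 0 0 255" --pt "0 0 0 0.07 0 0 255" --pt "0 0 0 0.07 0 0 255" --pt "0 0 0 0.07 0 0 255" --pt "0 0 0 0 0 0 255"

```text
clock: 16.35
tcp_pos: [529.7, -9.5, 27.1]
eef_rot: [0.0, 0.162, 0.987, 0.0]
force: [0.2, 0.0, -1.1]
gripper_width: -0.2
gripper_force: 0.0
```

```bash
python3 go.py -66 0 26.4
```

```text
t 16.35 width -0.17162257897682304 tcp block [-22.626  -0.374  27.095] F block [ 0.18   0.11  -1.053]
toolyaw 2.8168643703100638 toolz [ 0.  0. -1.] q [-0.018  0.379 -0.287  0.905  0.     0.307]
goal [488.713   4.649  26.4  ] units along tool [1.446 0.01  0.023]
```

Emit:
send_rows --pt "0 0 0 0.1 0 0.02 255" --pt "0 0 0 0.1 0 0 255" --pt "0 0 0 0.1 0 0 255" --pt "0 0 0 0.1 0 0 255" --pt "0 0 0 0.1 0 0 255" --pt "0 0 0 0.1 0 0 255" --pt "0 0 0 0.1 0 0 255" --pt "0 0 0 0.1 0 0 255" --pt "0 0 0 0.1 0 0 255" --pt "0 0 0 0.1 0 0 255" --pt "0 0 0 0.1 0 0 255" --pt "0 0 0 0 0 0 255"

```text
clock: 17.55
tcp_pos: [498.2, 1.0, 26.4]
eef_rot: [-0.0, 0.162, 0.987, -0.0]
force: [0.6, -0.0, 0.1]
gripper_width: 0.4
gripper_force: 0.0
```

```bash
python3 go.py -66 0 26.4
```

```text
t 17.55 width 0.37546741363274844 tcp block [-55.889  -0.438  26.36 ] F block [0.536 0.143 0.053]
toolyaw 2.816854773414656 toolz [-0. -0. -1.] q [ 0.002  0.322 -0.372  0.877 -0.     0.327]
goal [488.713   4.649  26.4  ] units along tool [ 0.337  0.014 -0.001]
```

Emit:
send_rows --pt "0 0 0 0.08 0 0 255" --pt "0 0 0 0.08 0 0 255" --pt "0 0 0 0.08 0 0 255" --pt "0 0 0 0 0 0 255"

```text
clock: 17.95
tcp_pos: [491.5, 3.4, 26.4]
eef_rot: [-0.0, 0.162, 0.987, 0.0]
force: [-0.4, 0.7, -0.2]
gripper_width: 0.0
gripper_force: 0.0
```

Emit:
send_rows --pt "0 0 0 0.04 0 0 255" --pt "0 0 0 0 0 0 255"

```text
clock: 18.15
tcp_pos: [490.6, 3.7, 26.4]
eef_rot: [-0.0, 0.162, 0.987, -0.0]
force: [0.9, 0.0, 0.0]
gripper_width: -0.0
gripper_force: 0.0
```

Emit:
send_rows --pt "0 0 0 0.03 0 0 255" --pt "0 0 0 0 0 0 255"

```text
clock: 18.35
tcp_pos: [489.8, 3.9, 26.4]
eef_rot: [-0.0, 0.162, 0.987, 0.0]
force: [-0.3, -0.6, 0.4]
gripper_width: 0.1
gripper_force: 0.1
```

```bash
python3 go.py -66 0 26.4
```

```text
t 18.35 width 0.10298708668534629 tcp block [-64.722  -0.318  26.407] F block [-0.056 -0.698  0.398]
toolyaw 2.8167747461728196 toolz [-0.  0. -1.] q [ 0.008  0.307 -0.395  0.87   0.     0.333]
goal [488.713   4.649  26.4  ] units along tool [0.043 0.011 0.   ]
```

Emit:
send_rows --pt "0 0 0 0.03 0 0 255" --pt "0 0 0 0 0 0 255"

```text
clock: 18.55
tcp_pos: [489.2, 4.1, 26.5]
eef_rot: [0.0, 0.162, 0.987, -0.0]
force: [2.9, -1.2, -2.3]
gripper_width: 0.2
gripper_force: 1.4
```

Emit:
send_rows --pt "0 0 0 0.03 0 0 255" --pt "0 0 0 0 0 0 255"

```text
clock: 18.75
tcp_pos: [488.4, 4.5, 26.5]
eef_rot: [0.0, 0.162, 0.987, -0.0]
force: [4.0, -0.5, -2.1]
gripper_width: 0.1
gripper_force: 2.2
```

The force has risen to 4 N at TCP x≈-66, where the stop was expected (-65.6), so the tongue is out. I'll back off, rise, and move aside for a last check.

Emit:
send_rows --pt "0 0 0 -0.08 0 0 255" --pt "0 0 0 -0.08 0 0 255" --pt "0 0 0 0 0 0 255" --pt "0 0 0 0 0 -0.5 255" --pt "0 0 0 0 0 -1 255" --pt "0 0 0 0 0 -1 255" --pt "0 0 0 0 0 -1 255" --pt "0 0 0 0 0 -1 255" --pt "0 0 0 0 0 -1 255" --pt "0 0 0 0 0 0 255"

```text
clock: 19.75
tcp_pos: [494.3, 3.0, 194.9]
eef_rot: [0.002, 0.162, 0.987, 0.0]
force: [0.4, 0.7, 0.3]
gripper_width: 0.0
gripper_force: 0.0
```

Emit:
send_rows --pt "0 0 0 0.2 -1 0 255" --pt "0 0 0 0.2 -1 0 255" --pt "0 0 0 0.2 -1 0 255" --pt "0 0 0 0.2 -1 0 255" --pt "0 0 0 0.2 -1 0 255" --pt "0 0 0 0.2 -1 0 255" --pt "0 0 0 0.2 -1 0 255" --pt "0 0 0 0.2 -1 0 255" --pt "0 0 0 0.2 -1 0 255" --pt "0 0 0 0.2 -1 0 255" --pt "0 0 0 0.2 -1 0 255" --pt "0 0 0 0 0 0 255"

```text
clock: 20.95
tcp_pos: [323.2, -290.7, 190.7]
eef_rot: [-0.001, 0.163, 0.987, -0.0]
force: [0.9, -0.5, -0.5]
gripper_width: 0.1
gripper_force: 0.0
```

```bash
python3 go.py
python3 - <<'E'
import cv2
from rig import vision
im=vision.camera("top")[:,:,::-1]; cv2.imwrite("pics/top9.png",im)
cv2.imwrite("pics/c9.png",cv2.resize(im[145:275,210:370],(720,585),interpolation=cv2.INTER_CUBIC))
E
```

```text
t 20.95 width 0.14618265906383995 tcp block [-129.232 -332.607  190.728] F block [ 0.959 -0.178 -0.476]
toolyaw 2.8137378598569387 toolz [-0.001  0.    -1.   ] q [-0.732  0.084 -0.233  1.255 -0.001 -0.404]
```

View pics/c9.png

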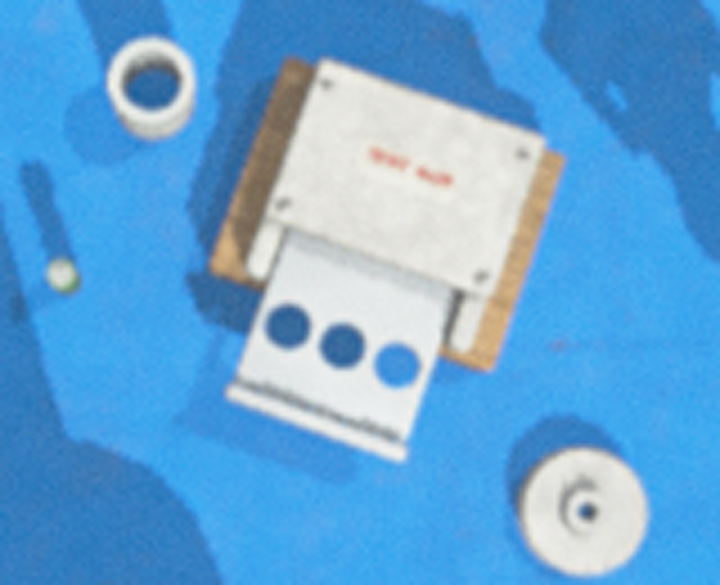

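The lip's rear edge has moved to (237,383)–(409,441). The block, cell, coupling and pulley are at the same pixels as before. A quick numeric check of the lip:

Run:
```python
import numpy as np, cv2
from h import *
t=-0.3233;R=np.array([[np.cos(t),-np.sin(t)],[np.sin(t),np.cos(t)]]);o=np.array([551.3,-16.3])
T=lambda x,y,z:R.T@(ray("top",(x+.5)/4.5-.5+210,(y+.5)/4.5-.5+145,z)[:2]-o)
print("rear",T(237,383,53),T(409,441,53),"front",T(228,397,53),T(405,460,53))
# sub-pixel profile along block x at several y, before/after: brightness minus blue contrast
xs=np.arange(-95,-45,.5)
i=vision.camera_info("top")
for f in("top0","top9"):
    g=cv2.imread(f"pics/{f}.png").astype(np.float32)[:,:,2]  # red channel: white high, blue low
    P=[]
    for y in np.arange(-38,39,2):
        q=np.array([proj("top",np.r_[o+R@np.array([x,y]),53.]) for x in xs],np.float32)
        P.append(cv2.remap(g,q[None,:,0],q[None,:,1],cv2.INTER_LINEAR)[0])
    p=np.mean(P,0); d=np.gradient(p); print(f,"front edge x",xs[np.argmax(d)],"dark line x",xs[20+np.argmin(p[20:75])])
```

```text
rear [-77.43685764  42.07487168] [-75.58905996 -44.66477756] front [-85.19955418  43.88355347] [-84.75715135 -45.8099096 ]Traceback (most recent call last):
  File "<stdin>", line 13, in <module>
  File "h.py", line 7, in proj
    i=vision.camera_info(n); V=np.array(i["view"]); q=V[:3,:3]@p+V[:3,3]
ValueError: time passes only in moves, steps and waits
```

The lip's front edge is at -85.0 and its rear at -76.5. Against -86 and -78 at the stop, that is out within measurement error, and the 4 N stop force agrees. Handing in.

```bash
python3 -c "
from rig import ticket
print(ticket.finish_job())"
```

```text
the job is handed in; nothing more can be done
None
```

I pushed the tongue fully home, drew it back out to its stop and handed the job in; in the final picture the block and the three small parts were where they started, but the hand-in returned no verdict.

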